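Square a dental cast into the corner stop

TASK

Push the dental cast with the pink gums and yellow base along the bench into the corner of the red squaring stop, so that its flat back lies flush along the long fence and its side touches the short end stop, ready to be measured. Only push it by the sides of its base with the fingers: do not pinch it, straddle it or lift it off the bench, and do not touch its wax teeth or gums. Leave the other cast and everything else where they stand, and finish with the hand clear.

Things in the scene. Friction and masses are not known exactly. Their poses are not given: they have to be found in the camera images.
- cast: Loose 0.2 kg cast to push: yellow base, pink gums, white teeth. 56 mm deep (x), 66 wide (y), 39 high; base 24 high, upright sides. Origin: centre of underside, z up. Flat back (heel, 66 wide) at x = +28, starts facing the fence. Sides (y = +-33) flat from x = -4 to +28, then tapering to a flat front 40 mm wide at x = -28. Slides with ordinary friction (1 to 3 N).
- cast_teeth: The fragile wax gums and teeth of that cast, a horseshoe arch fixed on the base, from 24 to 39 mm above the bench, set back at least 6 mm from the base's flat front and sides. Origin and axes as cast. Not to be touched.
- cast_heel (a point): Middle of the cast's flat back face, 12 mm above the bench (cast frame: 28, 0, 12 mm).
- cast_side (a point): Middle of the flat part of the cast's +y side, 12 mm above the bench (cast frame: 12, 33, 12 mm). This side goes against the end stop.
- stop: Red metal L fixed to the bench, bars 14 mm thick, 20 high. Origin: inner corner at bench level, z up. Long fence along y from the corner to y = -280, inner face x = 0; short end stop along x from the corner to x = -66, inner face y = 0. The cast belongs inside the L (x < 0, y < 0), axes parallel to the stop's, origin at x = -28, y = -33 mm.
- blue_cast: Another loose cast of the same shape and size, with a blue base, blue gums and cream teeth, also standing in front of the fence, to be left alone. Origin and axes as cast.
- articulator: Loose black dental articulator frame, 90 x 130 mm, 132 mm high. Origin: centre of its underside. Leave alone.
- jar: Loose amber glass jar with red cap, 52 mm diameter, 60 mm high. Origin: centre of its underside. Leave alone.
- bottle: Loose white bottle, 44 mm diameter, 130 mm high. Origin: centre of its underside. Leave alone.
- red_box: Loose red and pink plastic box, 60 x 45 x 33 mm. Origin: centre of its underside. Leave alone.
- spatula: Loose wax spatula with a dark wooden handle, 160 mm long, lying along its x axis. Origin: centre of its underside. Leave alone.
There are look-alikes about, which are no part of the job. Leave any green or turquoise look-alike of the cast alone.

How it is judged (in metres and radians):
At the end, for the whole second after the job is handed in: The pink-gummed cast stands flat on the bench at rest, its back within 3 mm of the long fence, its +y side within 3 mm of the end stop, and square to the stop within 0.05 rad (3 degrees) (x of cast_heel in the frame of stop between -0.003 and 0.003 m and y of cast_side in the frame of stop between -0.003 and 0.003 m and angle between the x axis of cast and the x axis of stop, either way round below 0.05 rad and height (world z) of cast below 0.003 m and angle between cast's own z axis and vertical below 0.05 rad and linear speed of cast below 0.01 m/s); the robot touches nothing.
It fails at once if the cast is lifted (more than 5 mm) or tipped (more than 0.15 rad) (height (world z) of cast above 0.005 m or angle between cast's own z axis and vertical above 0.15 rad).
It fails at once if the hand is put astride the cast as for a pinch (TCP over the middle of the cast, lower than 42 mm above the bench) (x of the grasp point in the frame of cast between -0.022 and 0.022 m and y of the grasp point in the frame of cast between -0.025 and 0.025 m and z of the grasp point in the frame of cast below 0.042 m).
It fails at once if the wax teeth or gums are touched (more than 0.5 N) (contact force between cast_teeth and the fingers above 0.5 N or contact force between cast_teeth and the arm above 0.5 N).
It fails at once if the blue cast is moved more than 10 mm (distance of blue_cast from where it was at the start of the episode above 0.01 m).
It fails at once if another thing on the bench (articulator, jar, bottle, red box, spatula) is moved more than 10 mm (distance of any of articulator, jar, bottle, red_box, spatula from where it was at the start of the episode above 0.01 m).
It also fails if it takes over 72 s, if anything falls off the work surface, if the arm or the gripper's body presses on something with over 40 N, if the wrist force passes 120 N, or if a joint passes its speed limit or range.

ROBOT

A 6-joint arm with a two-finger parallel gripper is mounted at the origin on the work surface. World frame = base frame: x ahead of the robot, y to its left, z up, the work surface at z = 0. Lengths are in mm, angles in rad, forces in N, time in s.
With the tool pointing down it reaches from about 250 to 850 mm from the base axis. Payload 12.5 kg.
Tool frame: the origin (TCP) lies between the finger pads, 19 mm behind the fingertips; this is the grasp point; z points along the fingers, y is the line along which they close (so a half turn about z gives the same grasp; the last joint's range is limited). The gripper opens to 93 mm and grips with 3 to 60 N. Pads are 15 mm wide; open, the fingers measure 128 mm over their backs; the gripper's body (75 mm by 188 mm) begins 65 mm behind the grasp point.
Start: joints at [1.246, 0.351, 1.652, -0, 1.139, -0.085], TCP at [130.598, 534.255, 237.433] pointing down, gripper open.
Joint ranges: [-2.75, 2.75], [-0.79, 2.1], [0.01, 2.65], [-1.57, 4.71], [0.07, 3.14], [-2.87, 2.87]. Speed limits (rad/s): [2.22, 2.22, 2.79, 3.14, 3.14, 3.14].

INTERFACE

Orientations are given as a unit quaternion [x, y, z, w].
In Python, from rig import state, viewer, order gives the robot as it stands.
- The arm moves only by the shell command python3 -m handwheel 'ROWS' [OPENING] [FORCE]. ROWS is JSON, a list of rows, each an object with "linear": the shift along the tool's x, y, z normalised to -1 to 1, where 1 is 0.4 m, a list of three; "dr": the turn, a rotation vector about the tool's x, y, z normalised to -1 to 1, where 1 is pi/2 rad, a list of three. A call has exactly 5 rows; each row is the pose to reach, as a shift and turn from the pose commanded when the call began, along the tool's axes at that moment; what a row does not reach only later rows make up. A row lasts 1/10 s, in which the tool goes at most 50 mm and 8.59 degrees, less where a joint would pass 70% of its speed; a pose out of reach is approached as far as the arm can. A call with a number of a shift or a turn outside -1 to 1 is refused whole. A call with a gripper value outside its range is refused whole. OPENING is the opening, from 0 (shut) to 1 (fully open), set as the call begins (- or left out, the last holds). The fingers move at their own pace and stop on an object; FORCE is the grip in N (left out, the last holds). Time passes only in rows, so rows that repeat a pose let the fingers close, or fill a call up. It gives the time, the measured TCP pose, the force, the opening and the grip force at its end, in the units of the state.
- state(): the state, without advancing time (a new reading comes with each control period).
- viewer.snapshot(name): name is "scene" or "top"; returns the picture (420x560x3 uint8, red, green, blue); there is no depth.
- viewer.camera_model(name): a dict with "fovy" (degrees; the focal length in pixels is half the picture's height over the tangent of half this angle, whatever the lens; pixels are square), "cx", "cy" (the principal point, pixels), "extrinsics" (4x4, takes a point from camera to world coordinates). Camera axes: x right, y down, z forward; pixel columns grow to the right and rows downward; lengths in mm; the calibration is good to about 2 mm. A picture is of the moment at which its call begins. camera_model takes no time and is no camera call.
- order.finish_job(): hands the job in; it is judged then, once.
The state is a dict: "t": time; "q": joint angles; "qd": joint speeds; "joint_torque": joint torques, N m; "ee_pos": TCP position; "tcp_rot": TCP orientation; "wrist_force": force on the tool from outside, world axes, zero at the start; "torque": the same for the moment, N m; "grip_width": opening from 0.0 (shut) to 1.0 (fully open); "gripper_force": force on a finger pad.
Only numpy, scipy, OpenCV 4.12 (cv2) and the standard library are available. Lean on these libraries where they do the work, as an engineer would, in place of code of your own. Each camera call takes 0.05 s, during which the arm holds its last target. There are 200 camera calls.

## Working session

There is one attempt and no reset: what is moved stays moved. The work goes in short steps, Python scripts to look and compute and a shell command to move; the robot and the scene stay as the last step left them, time stands still between calls to the robot, and variables do not carry over. Pictures are saved under pics/ and viewed, at most 13 in all, crops included, and the job is handed in when it is done.

```bash
mkdir -p pics; python3 - <<'E'
from rig import state, viewer
import cv2,numpy as np
for n in("scene","top"):
    im=viewer.snapshot(n); cv2.imwrite(f"pics/{n}0.png",im[:,:,::-1])
    m=viewer.camera_model(n); print(n,m["fovy"],m["cx"],m["cy"],np.round(m["extrinsics"],4).tolist(), [k for k in m])
print(state())
E
```

```text
scene 46.8567952633382 286.60683766448267 215.15636234677794 [[0.5839, 0.5159, -0.6268, 1323.9093], [0.8118, -0.3717, 0.4503, -552.1802], [-0.0007, -0.7718, -0.6359, 826.1178], [0.0, 0.0, 0.0, 1.0]] ['fovy', 'cx', 'cy', 'extrinsics']
top 43.05416345435236 284.0229354878148 207.001033380222 [[0.0169, -0.9772, 0.2118, 265.1193], [-0.9999, -0.016, 0.0057, -17.4731], [-0.0022, -0.2119, -0.9773, 1350.5025], [0.0, 0.0, 0.0, 1.0]] ['fovy', 'cx', 'cy', 'extrinsics']
{'t': 0.1, 'q': array([ 1.24638084e+00,  3.51177826e-01,  1.65233114e+00, -2.62242554e-05,
        1.13908677e+00, -8.46157078e-02]), 'qd': array([ 9.03102252e-04, -1.78264034e-03, -7.35706569e-04, -1.64824593e-03,
        1.03462912e-03, -5.35752006e-06]), 'joint_torque': array([ 1.47287599e-03, -4.98026204e+01, -2.85701340e+01,  7.00811204e-02,
        2.39048264e-02, -9.33594151e-05]), 'ee_pos': array([130.53105844, 534.00300755, 236.9687347 ]), 'tcp_rot': array([ 1.19607348e-01,  9.92821147e-01, -4.93509488e-04, -9.02017528e-05]), 'wrist_force': array([-0.00810761,  1.12697714,  0.21710886]), 'torque': array([-0.00992362, -0.02507198,  0.03869255]), 'gripper_force': 0.0, 'grip_width': 1.000767190873442}
```

View pics/top0.png

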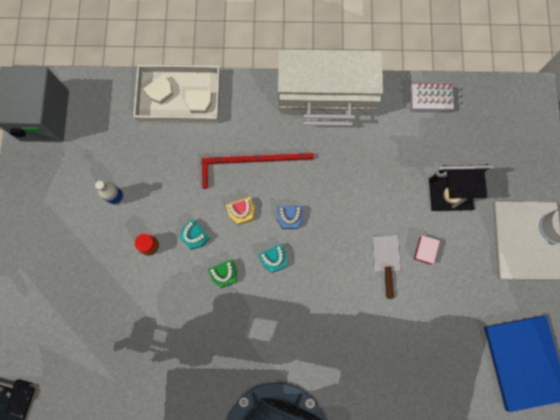

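View pics/scene0.png

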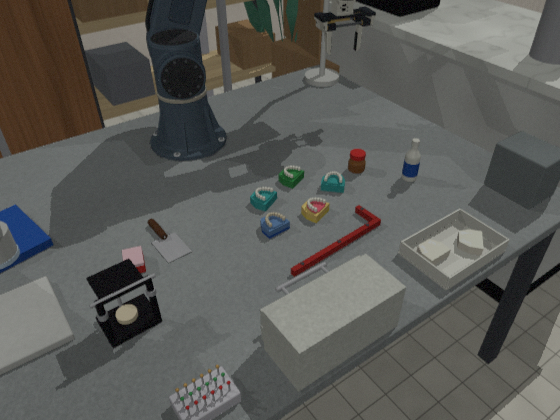

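The top view shows the L stop (corner ~(208,161)), pink/yellow cast at (240,210), blue cast (290,216) and turquoise (193,235). The scene view shows the pink cast at (316,209) and the corner near (372,218). Enlarging both next.

```bash
python3 - <<'E'
import cv2
a=cv2.imread("pics/top0.png")[140:265,170:320]; b=cv2.imread("pics/scene0.png")[165:285,245:395]
cv2.imwrite("pics/topc.png",cv2.resize(a,(750,600)[:1]+(600,) if 0 else None,fx=4.8,fy=4.8,interpolation=cv2.INTER_CUBIC))if 0 else None
cv2.imwrite("pics/topc.png",cv2.resize(a,None,fx=4.8,fy=4.8,interpolation=cv2.INTER_CUBIC))
cv2.imwrite("pics/scenec.png",cv2.resize(b,None,fx=5,fy=5,interpolation=cv2.INTER_CUBIC))
E
```

```text
(no output)
```

View pics/topc.png

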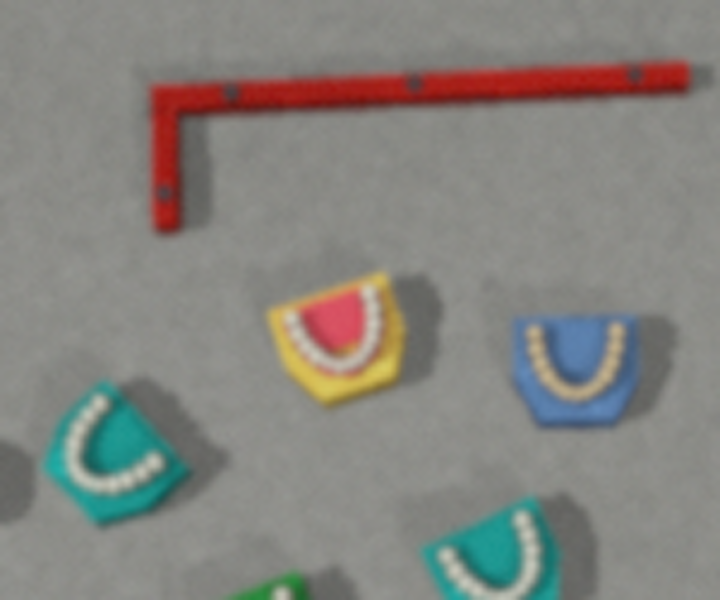

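View pics/scenec.png

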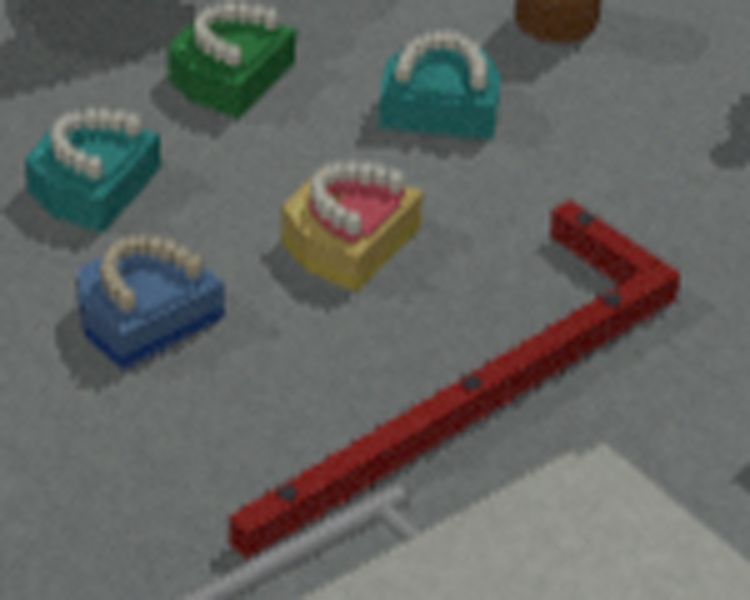

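```bash
cat > h.py <<'E'
import numpy as np
from rig import viewer
def ray(n,u,v):
    m=viewer.camera_model(n);f=210/np.tan(np.radians(m["fovy"]/2));E=np.array(m["extrinsics"])
    d=E[:3,:3]@[(u-m["cx"])/f,(v-m["cy"])/f,1];return E[:3,3],d/np.linalg.norm(d)
def onz(n,u,v,z):
    o,d=ray(n,u,v);return o+d*(z-o[2])/d[2]
def tri(a,b):
    o1,d1=ray("top",*a);o2,d2=ray("scene",*b)
    s=np.linalg.lstsq(np.c_[d1,-d2],o2-o1,rcond=None)[0];p,q=o1+s[0]*d1,o2+s[1]*d2
    return (p+q)/2,np.linalg.norm(p-q)
T=lambda u,v:(170+u/4.8,140+v/4.8)
S=lambda u,v:(245+u/5,165+v/5)
def pt(p,s): return np.array([np.cos(s)*p[0]-np.sin(s)*p[1],np.sin(s)*p[0]+np.cos(s)*p[1]])
E
python3 - <<'E'
from h import *
np.set_printoptions(precision=1,suppress=True)
for k,a,b in[("heel+y",(268,310),(422,190)),("heel-y",(386,273),(355,248)),("outcorner",(152,87),(679,276)),("shortend_out",(153,232),(570,200)),("longend_out",(690,63),(232,518))]:
    print(k,*tri(T(*a),S(*b)),onz("top",*T(*a),24 if 'heel' in k else 20),onz("scene",*S(*b),24 if 'heel' in k else 20))
for k,u,z in[("long in L",(200,111),20),("long in R",(688,90),20),("long out L",(152,87),20),("long out R",(690,63),20),("short in end",(181,231),20),("short in top",(181,115),20),("f1",(328,401),24),("f2",(392,383),24),("s-",(406,325),24),("s+",(275,345),24),("blueheel+",(514,316),24),("blueheel-",(637,316),24),("blue f",(540,422),24),("tq right",(190,468),24),("tq top",(105,380),24),("tq2 left",(423,548),24),("tq2 top",(535,495),24),("green top",(302,574),24)]:
    print(k,onz("top",*T(*u),z))
E
```

```text
heel+y [557.1 139.6  22.6] 1.1730091697693876 [556.5 138.9  24. ] [558.7 139.   24. ]
heel-y [577.6  77.2  25.9] 1.2716299155325297 [577.7  76.8  24. ] [576.1  79.3  24. ]
outcorner [682.9 209.1  13.7] 1.4990926705486947 [680.4 207.5  20. ] [688.1 204.1  20. ]
shortend_out [601.9 205.4  13.7] 3.4620314164089887 [599.2 202.9  20. ] [608.  201.3  20. ]
longend_out [696.7 -86.2  23.7] 3.3771633301356117 [698.8 -84.9  20. ] [693.1 -85.6  20. ]
long in L [667.3 180.7  20. ]
long in R [683.5 -83.9  20. ]
long out L [680.4 207.5  20. ]
long out R [698.8 -84.9  20. ]
short in end [600.  187.9  20. ]
short in top [664.9 190.9  20. ]
f1 [507.8 105.3  24. ]
f2 [518.   71.8  24. ]
s- [549.5  65.3  24. ]
s+ [537.5 134.5  24. ]
blueheel+ [555.3   8.1  24. ]
blueheel- [556.4 -57.3  24. ]
blue f [498.4  -6.8  24. ]
tq right [470.9 176.5  24. ]
tq top [517.2 223.6  24. ]
tq2 left [430.8  53.1  24. ]
tq2 top [459.6  -4.8  24. ]
green top [416.2 115.6  24. ]
```

```bash
cat > calc.py <<'E'
# calc.py x y z a : shift/turn to TCP x,y,z with tool y axis at world angle a (deg)
import sys,numpy as np
from scipy.spatial.transform import Rotation as R
from rig import state
x,y,z,a=map(float,sys.argv[1:5]); s=state(); r=R.from_quat(s["tcp_rot"]); a=np.radians(a)
Y=[np.cos(a),np.sin(a),0];Z=[0,0,-1];t=R.from_matrix(np.c_[np.cross(Y,Z),Y,Z])
print(s["t"],s["ee_pos"].round(1),"F",s["wrist_force"].round(1),"w",round(s["grip_width"],2))
print("linear",(r.inv().apply(np.array([x,y,z])-s["ee_pos"])/400).round(4),"dr",((r.inv()*t).as_rotvec()/(np.pi/2)).round(4))
E
python3 calc.py 490 83 230 108.3
```

```text
0.1 [130.5 534.  237. ] F [-0.   1.1  0.2] w 1.0
linear [-1.1407 -0.8818  0.0182] dr [-6.00e-04 -2.00e-04 -3.56e-01]
```

```bash
python3 -m handwheel '[{"linear":[-0.1,-0.08,0],"dr":[0,0,0]},{"linear":[-0.2,-0.16,0],"dr":[0,0,0]},{"linear":[-0.3,-0.24,0],"dr":[0,0,0]},{"linear":[-0.4,-0.31,0],"dr":[0,0,0]},{"linear":[-0.5,-0.39,0],"dr":[0,0,0]}]' 0 10
python3 -m handwheel '[{"linear":[-0.1,-0.08,0],"dr":[0,0,0]},{"linear":[-0.2,-0.16,0],"dr":[0,0,0]},{"linear":[-0.3,-0.24,0],"dr":[0,0,0]},{"linear":[-0.4,-0.31,0],"dr":[0,0,0]},{"linear":[-0.5,-0.39,0],"dr":[0,0,0]}]'
python3 calc.py 490 83 130 108.3
```

```text
t: 0.6
ee_pos: [286.4, 336.5, 237.4]
tcp_rot: [0.119, 0.993, 0.0, 0.0]
wrist_force: [0.9, 1.1, -0.1]
grip_width: 0.621
gripper_force: 0.0
t: 1.1
ee_pos: [441.5, 140.2, 237.4]
tcp_rot: [0.12, 0.993, 0.0, 0.0]
wrist_force: [1.0, 0.5, 0.0]
grip_width: 0.191
gripper_force: 0.0
1.1 [441.5 140.2 237.4] F [1.  0.5 0. ] w 0.19
linear [-0.1517 -0.1101  0.2686] dr [ 1.000e-04  1.000e-04 -3.561e-01]
```

```bash
python3 -m handwheel '[{"linear":[-0.04,-0.03,0.05],"dr":[0,0,-0.09]},{"linear":[-0.08,-0.06,0.1],"dr":[0,0,-0.18]},{"linear":[-0.12,-0.09,0.16],"dr":[0,0,-0.27]},{"linear":[-0.152,-0.11,0.22],"dr":[0,0,-0.356]},{"linear":[-0.152,-0.11,0.268],"dr":[0,0,-0.356]}]'
python3 -m handwheel '[{"linear":[0,0,0],"dr":[0,0,0]},{"linear":[0,0,0],"dr":[0,0,0]},{"linear":[0,0,0],"dr":[0,0,0]},{"linear":[0,0,0],"dr":[0,0,0]},{"linear":[0,0,0],"dr":[0,0,0]}]'
python3 calc.py 490 83 27 108.3; python3 -c "
from rig import viewer;import cv2,numpy as np
a=viewer.snapshot('top')[:,:,::-1][140:265,170:320];b=viewer.snapshot('scene')[:,:,::-1][145:270,235:385]
cv2.imwrite('pics/a.png',cv2.resize(np.hstack([a,b]),None,fx=2.6,fy=2.6,interpolation=2))"
```

```text
t: 1.6
ee_pos: [489.7, 83.6, 128.7]
tcp_rot: [-0.161, 0.987, -0.0, -0.0]
wrist_force: [0.5, -0.0, 0.8]
grip_width: 0.006
gripper_force: 0.0
t: 2.1
ee_pos: [489.3, 85.1, 131.0]
tcp_rot: [-0.159, 0.987, -0.0, 0.001]
wrist_force: [-0.4, 0.2, 0.2]
grip_width: 0.004
gripper_force: 0.0
2.1 [489.3  85.1 131. ] F [-0.4  0.2  0.2] w 0.0
linear [ 0.0004 -0.0054  0.2599] dr [-0.0002  0.0008  0.0001]
```

View pics/a.png

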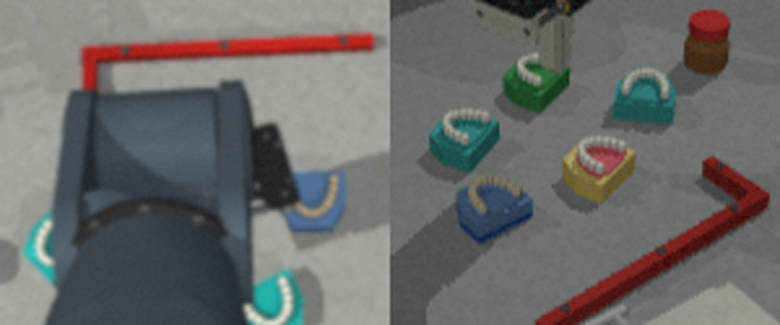

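The top view is hidden by the arm. The scene view shows the closed fingers above and behind the pink cast (cast at (600,165)), with everything else undisturbed. Descending.

```bash
python3 -m handwheel '[{"linear":[0,-0.005,0.06],"dr":[0,0,0]},{"linear":[0,-0.005,0.12],"dr":[0,0,0]},{"linear":[0,-0.005,0.18],"dr":[0,0,0]},{"linear":[0,-0.005,0.23],"dr":[0,0,0]},{"linear":[0,-0.005,0.26],"dr":[0,0,0]}]'
python3 -m handwheel '[{"linear":[-0.005,0,0],"dr":[0,0,0]},{"linear":[-0.01,0,0],"dr":[0,0,0]},{"linear":[-0.015,0,0],"dr":[0,0,0]},{"linear":[-0.02,0,0],"dr":[0,0,0]},{"linear":[-0.025,0,0],"dr":[0,0,0]}]'
python3 calc.py 506 88 27 108.3; python3 -c "
from rig import viewer;import cv2,numpy as np
b=viewer.snapshot('scene')[:,:,::-1][145:270,235:385]
cv2.imwrite('pics/b.png',cv2.resize(b,None,fx=4.5,fy=4.5,interpolation=2))"
```

```text
t: 2.7
ee_pos: [489.3, 83.0, 25.0]
tcp_rot: [-0.159, 0.987, 0.0, -0.001]
wrist_force: [0.2, 0.3, 0.0]
grip_width: 0.004
gripper_force: 0.0
t: 3.2
ee_pos: [499.8, 86.2, 26.8]
tcp_rot: [-0.159, 0.987, -0.0, 0.001]
wrist_force: [0.1, -0.0, -1.0]
grip_width: 0.005
gripper_force: 0.0
3.2 [499.8  86.2  26.8] F [ 0.1 -0.  -1. ] w 0.01
linear [-0.0162 -0.0007 -0.0004] dr [-0.0002  0.0007  0.    ]
```

View pics/b.png

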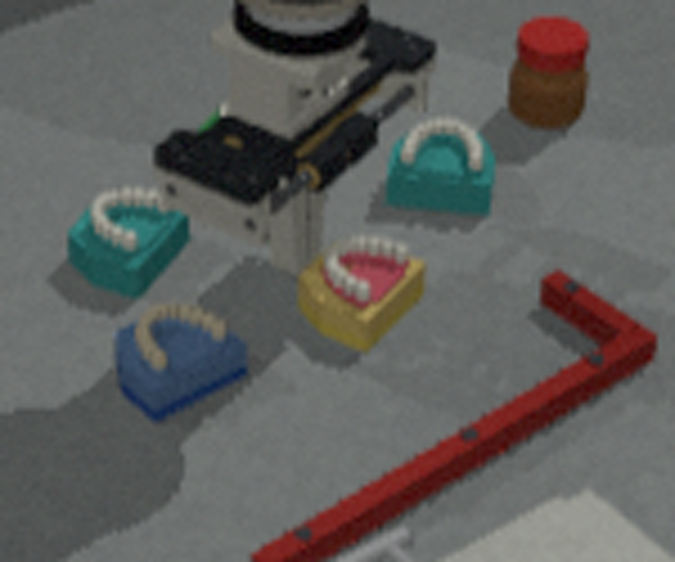

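The fingers are down just in front of the cast's flat front, at (295,250), clear of everything. Pushing straight along its axis.

```bash
python3 -m handwheel '[{"linear":[-0.01,0,0],"dr":[0,0,0]},{"linear":[-0.02,0,0],"dr":[0,0,0]},{"linear":[-0.03,0,0],"dr":[0,0,0]},{"linear":[-0.04,0,0],"dr":[0,0,0]},{"linear":[-0.05,0,0],"dr":[0,0,0]}]'
python3 -m handwheel '[{"linear":[-0.01,0,0],"dr":[0,0,0]},{"linear":[-0.02,0,0],"dr":[0,0,0]},{"linear":[-0.03,0,0],"dr":[0,0,0]},{"linear":[-0.04,0,0],"dr":[0,0,0]},{"linear":[-0.05,0,0],"dr":[0,0,0]}]'
python3 -m handwheel '[{"linear":[-0.01,0,0],"dr":[0,0,0]},{"linear":[-0.02,0,0],"dr":[0,0,0]},{"linear":[-0.03,0,0],"dr":[0,0,0]},{"linear":[-0.04,0,0],"dr":[0,0,0]},{"linear":[-0.05,0,0],"dr":[0,0,0]}]'
python3 calc.py 603 114 27 93.5; python3 -c "
from rig import viewer;import cv2,numpy as np
b=viewer.snapshot('scene')[:,:,::-1][145:270,235:385]
cv2.imwrite('pics/c.png',cv2.resize(b,None,fx=4.5,fy=4.5,interpolation=2))"
```

```text
t: 3.75
ee_pos: [518.3, 92.5, 26.2]
tcp_rot: [-0.159, 0.987, -0.0, -0.0]
wrist_force: [-2.9, -0.8, 1.2]
grip_width: 0.005
gripper_force: 1.3
t: 4.25
ee_pos: [537.6, 98.8, 26.2]
tcp_rot: [-0.159, 0.987, -0.0, 0.0]
wrist_force: [-0.6, -0.1, -1.1]
grip_width: 0.001
gripper_force: 0.5
t: 4.75
ee_pos: [556.5, 105.1, 26.2]
tcp_rot: [-0.159, 0.987, -0.0, 0.0]
wrist_force: [-1.5, -0.7, -0.3]
grip_width: 0.005
gripper_force: 0.5
4.75 [556.5 105.1  26.2] F [-1.5 -0.7 -0.3] w 0.01
linear [-0.1173 -0.0153 -0.0019] dr [-0.      0.      0.1645]
```

View pics/c.png

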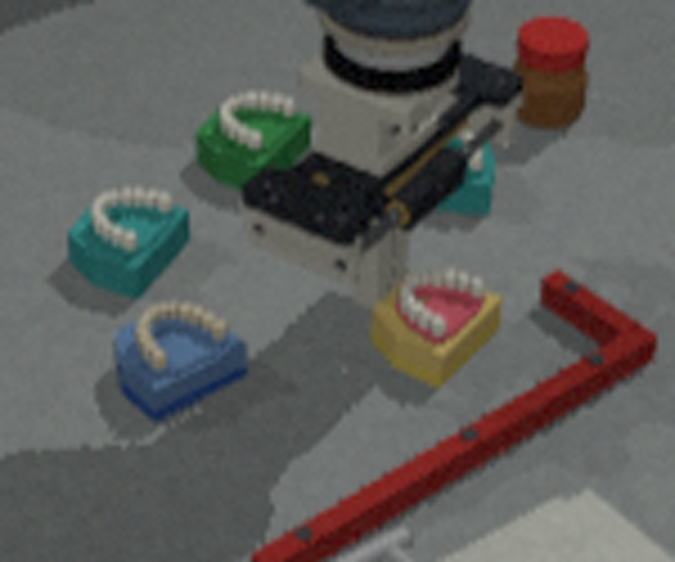

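The cast stays square on the fingers as it slides towards the fence (cast at (435,325)). Now I'll arc to bring it square with the stop.

```bash
python3 -m handwheel '[{"linear":[-0.0117,-0.0002,0],"dr":[0,0,0.0165]},{"linear":[-0.0235,-0.0006,0],"dr":[0,0,0.033]},{"linear":[-0.035,-0.0014,0],"dr":[0,0,0.049]},{"linear":[-0.047,-0.0025,0],"dr":[0,0,0.066]},{"linear":[-0.0585,-0.0038,0],"dr":[0,0,0.082]}]'
python3 calc.py 601 113.5 27 93.5
```

```text
t: 5.3
ee_pos: [579.3, 111.0, 26.3]
tcp_rot: [-0.094, 0.996, 0.0, -0.0]
wrist_force: [-2.8, -0.1, 1.5]
grip_width: 0.009
gripper_force: 1.2
5.3 [579.3 111.   26.3] F [-2.8 -0.1  1.5] w 0.01
linear [-0.0546 -0.004  -0.0019] dr [ 0.    -0.     0.081]
```

```bash
python3 -m handwheel '[{"linear":[-0.011,-0.0002,0],"dr":[0,0,0.016]},{"linear":[-0.022,-0.0006,0],"dr":[0,0,0.032]},{"linear":[-0.033,-0.0014,0],"dr":[0,0,0.048]},{"linear":[-0.044,-0.0025,0],"dr":[0,0,0.065]},{"linear":[-0.0546,-0.004,0],"dr":[0,0,0.081]}]'
python3 calc.py 603 113.5 27 93.5; python3 -c "
from rig import viewer;import cv2,numpy as np
b=viewer.snapshot('scene')[:,:,::-1][165:265,290:410]
cv2.imwrite('pics/d.png',cv2.resize(b,None,fx=5,fy=5,interpolation=2))"
```

```text
t: 5.8
ee_pos: [601.0, 113.5, 26.3]
tcp_rot: [-0.031, 1.0, 0.0, 0.0]
wrist_force: [-3.4, 0.8, 1.7]
grip_width: 0.005
gripper_force: 1.4
5.8 [601.  113.5  26.3] F [-3.4  0.8  1.7] w 0.01
linear [-0.0049 -0.0002 -0.0019] dr [0.     0.     0.0001]
```

View pics/d.png

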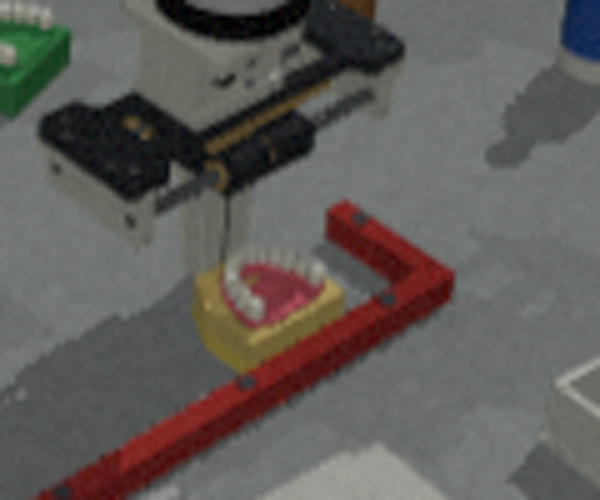

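The cast is a few mm off the fence and nearly parallel (base edge (240,370)–(340,300)). It needs to slide about 35 mm along towards the end stop. First I'll ease it onto the fence.

```bash
python3 -m handwheel '[{"linear":[-0.002,0,0],"dr":[0,0,0]},{"linear":[-0.004,0,0],"dr":[0,0,0]},{"linear":[-0.006,0,0],"dr":[0,0,0]},{"linear":[-0.0075,0,0],"dr":[0,0,0]},{"linear":[-0.0075,0,0],"dr":[0,0,0]}]'
python3 -m handwheel '[{"linear":[-0.001,0,0],"dr":[0,0,0]},{"linear":[-0.002,0,0],"dr":[0,0,0]},{"linear":[-0.003,0,0],"dr":[0,0,0]},{"linear":[-0.004,0,0],"dr":[0,0,0]},{"linear":[-0.004,0,0],"dr":[0,0,0]}]'
```

```text
t: 6.35
ee_pos: [603.7, 113.6, 26.2]
tcp_rot: [-0.032, 0.999, 0.0, 0.0]
wrist_force: [-1.6, 0.2, 0.2]
grip_width: 0.004
gripper_force: 0.8
t: 6.85
ee_pos: [605.3, 113.8, 26.2]
tcp_rot: [-0.032, 0.999, 0.0, 0.0]
wrist_force: [-1.1, -0.1, -0.5]
grip_width: 0.005
gripper_force: 0.6
```

```bash
python3 -m handwheel '[{"linear":[-0.001,0,0],"dr":[0,0,0]},{"linear":[-0.002,0,0],"dr":[0,0,0]},{"linear":[-0.003,0,0],"dr":[0,0,0]},{"linear":[-0.004,0,0],"dr":[0,0,0]},{"linear":[-0.005,0,0],"dr":[0,0,0]}]'
python3 -m handwheel '[{"linear":[-0.001,0,0],"dr":[0,0,0]},{"linear":[-0.002,0,0],"dr":[0,0,0]},{"linear":[-0.003,0,0],"dr":[0,0,0]},{"linear":[-0.004,0,0],"dr":[0,0,0]},{"linear":[-0.005,0,0],"dr":[0,0,0]}]'
```

```text
t: 7.35
ee_pos: [607.3, 113.8, 26.2]
tcp_rot: [-0.032, 0.999, -0.0, 0.0]
wrist_force: [-1.1, -0.9, -0.7]
grip_width: 0.006
gripper_force: 0.7
t: 7.85
ee_pos: [609.3, 114.0, 26.2]
tcp_rot: [-0.032, 0.999, 0.0, 0.0]
wrist_force: [-1.4, -0.1, -1.5]
grip_width: 0.006
gripper_force: 0.6
```

```bash
python3 -m handwheel '[{"linear":[-0.001,0,0],"dr":[0,0,0]},{"linear":[-0.002,0,0],"dr":[0,0,0]},{"linear":[-0.003,0,0],"dr":[0,0,0]},{"linear":[-0.004,0,0],"dr":[0,0,0]},{"linear":[-0.005,0,0],"dr":[0,0,0]}]'
python3 -m handwheel '[{"linear":[-0.001,0,0],"dr":[0,0,0]},{"linear":[-0.002,0,0],"dr":[0,0,0]},{"linear":[-0.003,0,0],"dr":[0,0,0]},{"linear":[-0.003,0,0],"dr":[0,0,0]},{"linear":[-0.003,0,0],"dr":[0,0,0]}]'
```

```text
t: 8.35
ee_pos: [610.1, 114.0, 26.2]
tcp_rot: [-0.032, 0.999, -0.0, -0.002]
wrist_force: [-10.6, -1.3, 7.5]
grip_width: 0.002
gripper_force: 5.1
t: 8.85
ee_pos: [610.1, 114.1, 26.2]
tcp_rot: [-0.032, 0.999, -0.0, -0.003]
wrist_force: [-14.8, -1.8, 11.7]
grip_width: 0.004
gripper_force: 7.7
```

Seated on the fence with about 15 N. Backing off, then lifting over to the −y side.

```bash
python3 -m handwheel '[{"linear":[0.01,0,0],"dr":[0,0,0]},{"linear":[0.03,0,0],"dr":[0,0,0]},{"linear":[0.05,0,0],"dr":[0,0,0]},{"linear":[0.05,0,-0.05],"dr":[0,0,0]},{"linear":[0.05,0,-0.15],"dr":[0,0,0]}]'
python3 -m handwheel '[{"linear":[0,0,-0.1],"dr":[0,0,0]},{"linear":[0,-0.08,-0.1],"dr":[0,0,0]},{"linear":[0,-0.14,-0.1],"dr":[0,0,0]},{"linear":[0,-0.14,-0.1],"dr":[0,0,0]},{"linear":[0,-0.14,-0.1],"dr":[0,0,0]}]'
python3 calc.py 651.3 54.4 27 93.5
```

```text
t: 9.35
ee_pos: [590.4, 112.7, 84.5]
tcp_rot: [-0.032, 0.999, -0.0, -0.002]
wrist_force: [0.7, -0.1, 0.0]
grip_width: 0.002
gripper_force: 0.0
t: 9.85
ee_pos: [595.8, 57.0, 126.2]
tcp_rot: [-0.031, 1.0, 0.0, 0.0]
wrist_force: [-0.9, 0.1, -0.2]
grip_width: 0.003
gripper_force: 0.0
9.85 [595.8  57.  126.2] F [-0.9  0.1 -0.2] w 0.0
linear [-0.1382 -0.0153  0.248 ] dr [0.0001 0.0001 0.0008]
```

```bash
python3 -m handwheel '[{"linear":[-0.08,-0.01,0],"dr":[0,0,0]},{"linear":[-0.138,-0.015,0],"dr":[0,0,0]},{"linear":[-0.138,-0.015,0.08],"dr":[0,0,0]},{"linear":[-0.138,-0.015,0.16],"dr":[0,0,0]},{"linear":[-0.138,-0.015,0.248],"dr":[0,0,0]}]'
python3 -m handwheel '[{"linear":[0,0,0],"dr":[0,0,0]},{"linear":[0,0,0],"dr":[0,0,0]},{"linear":[0,0.005,0],"dr":[0,0,0]},{"linear":[0,0.01,0],"dr":[0,0,0]},{"linear":[0,0.015,0],"dr":[0,0,0]}]'
python3 calc.py 650 62 27 93.5; python3 -c "
from rig import viewer;import cv2,numpy as np
b=viewer.snapshot('scene')[:,:,::-1][165:265,290:410]
cv2.imwrite('pics/e.png',cv2.resize(b,None,fx=5,fy=5,interpolation=2))"
```

```text
t: 10.35
ee_pos: [651.5, 55.9, 26.0]
tcp_rot: [-0.032, 0.999, 0.0, 0.0]
wrist_force: [0.9, 0.8, 0.2]
grip_width: 0.006
gripper_force: 0.0
t: 10.85
ee_pos: [651.7, 60.8, 28.5]
tcp_rot: [-0.032, 0.999, 0.0, 0.001]
wrist_force: [0.6, 0.5, -0.8]
grip_width: 0.006
gripper_force: 0.0
10.85 [651.7  60.8  28.5] F [ 0.6  0.5 -0.8] w 0.01
linear [0.0041 0.0032 0.0036] dr [-0.      0.0013  0.0015]
```

View pics/e.png

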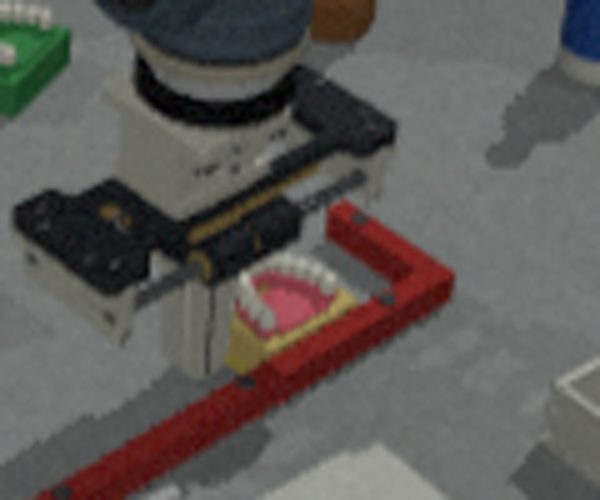

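Cast flush on the fence, fingers standing beside its −y side at (200,350), clear of the fence. Pushing along the fence.

```bash
python3 -m handwheel '[{"linear":[0,0.005,0],"dr":[0,0,0]},{"linear":[0,0.01,0],"dr":[0,0,0]},{"linear":[0,0.015,0],"dr":[0,0,0]},{"linear":[0,0.02,0],"dr":[0,0,0]},{"linear":[0,0.025,0],"dr":[0,0,0]}]'
python3 -m handwheel '[{"linear":[0,0.005,0],"dr":[0,0,0]},{"linear":[0,0.01,0],"dr":[0,0,0]},{"linear":[0,0.015,0],"dr":[0,0,0]},{"linear":[0,0.02,0],"dr":[0,0,0]},{"linear":[0,0.025,0],"dr":[0,0,0]}]'
python3 -m handwheel '[{"linear":[0,0.005,0],"dr":[0,0,0]},{"linear":[0,0.01,0],"dr":[0,0,0]},{"linear":[0,0.015,0],"dr":[0,0,0]},{"linear":[0,0.02,0],"dr":[0,0,0]},{"linear":[0,0.025,0],"dr":[0,0,0]}]'
```

```text
t: 11.4
ee_pos: [650.5, 70.4, 27.0]
tcp_rot: [-0.032, 0.999, -0.0, -0.0]
wrist_force: [-1.0, -2.9, 0.4]
grip_width: 0.005
gripper_force: 1.2
t: 11.9
ee_pos: [649.8, 80.6, 27.0]
tcp_rot: [-0.032, 0.999, -0.0, -0.0]
wrist_force: [0.7, -2.3, 0.2]
grip_width: 0.003
gripper_force: 1.1
t: 12.4
ee_pos: [649.2, 90.6, 27.0]
tcp_rot: [-0.032, 0.999, 0.0, 0.0]
wrist_force: [-0.3, -1.5, 0.9]
grip_width: 0.004
gripper_force: 1.0
```

```bash
python3 -m handwheel '[{"linear":[0,0.004,0],"dr":[0,0,0]},{"linear":[0,0.008,0],"dr":[0,0,0]},{"linear":[0,0.012,0],"dr":[0,0,0]},{"linear":[0,0.016,0],"dr":[0,0,0]},{"linear":[0,0.02,0],"dr":[0,0,0]}]'
python3 -m handwheel '[{"linear":[0,0.002,0],"dr":[0,0,0]},{"linear":[0,0.004,0],"dr":[0,0,0]},{"linear":[0,0.006,0],"dr":[0,0,0]},{"linear":[0,0.008,0],"dr":[0,0,0]},{"linear":[0,0.008,0],"dr":[0,0,0]}]'
python3 -m handwheel '[{"linear":[0,0.001,0],"dr":[0,0,0]},{"linear":[0,0.002,0],"dr":[0,0,0]},{"linear":[0,0.003,0],"dr":[0,0,0]},{"linear":[0,0.004,0],"dr":[0,0,0]},{"linear":[0,0.005,0],"dr":[0,0,0]}]'
```

```text
t: 12.9
ee_pos: [648.7, 98.6, 27.0]
tcp_rot: [-0.032, 0.999, -0.0, -0.0]
wrist_force: [1.1, -1.9, 0.8]
grip_width: 0.006
gripper_force: 1.1
t: 13.4
ee_pos: [648.5, 101.7, 27.0]
tcp_rot: [-0.032, 0.999, 0.0, 0.0]
wrist_force: [0.2, -1.2, 0.2]
grip_width: 0.005
gripper_force: 0.6
t: 13.9
ee_pos: [648.3, 103.7, 27.0]
tcp_rot: [-0.032, 0.999, -0.0, -0.0]
wrist_force: [-0.2, -3.0, 0.8]
grip_width: 0.011
gripper_force: 1.1
```

```bash
python3 -m handwheel '[{"linear":[0,0.001,0],"dr":[0,0,0]},{"linear":[0,0.002,0],"dr":[0,0,0]},{"linear":[0,0.003,0],"dr":[0,0,0]},{"linear":[0,0.004,0],"dr":[0,0,0]},{"linear":[0,0.005,0],"dr":[0,0,0]}]'
python3 -m handwheel '[{"linear":[0,0.001,0],"dr":[0,0,0]},{"linear":[0,0.002,0],"dr":[0,0,0]},{"linear":[0,0.003,0],"dr":[0,0,0]},{"linear":[0,0.004,0],"dr":[0,0,0]},{"linear":[0,0.005,0],"dr":[0,0,0]}]'
```

```text
t: 14.4
ee_pos: [648.2, 105.6, 27.1]
tcp_rot: [-0.032, 0.999, 0.0, 0.0]
wrist_force: [0.5, -2.0, 0.8]
grip_width: 0.003
gripper_force: 1.1
t: 14.9
ee_pos: [648.1, 107.7, 27.0]
tcp_rot: [-0.032, 0.999, 0.0, -0.0]
wrist_force: [0.3, -1.3, 0.5]
grip_width: 0.005
gripper_force: 1.1
```

```bash
python3 -m handwheel '[{"linear":[0,0.001,0],"dr":[0,0,0]},{"linear":[0,0.002,0],"dr":[0,0,0]},{"linear":[0,0.003,0],"dr":[0,0,0]},{"linear":[0,0.004,0],"dr":[0,0,0]},{"linear":[0,0.005,0],"dr":[0,0,0]}]'
python3 -m handwheel '[{"linear":[0,0.001,0],"dr":[0,0,0]},{"linear":[0,0.002,0],"dr":[0,0,0]},{"linear":[0,0.003,0],"dr":[0,0,0]},{"linear":[0,0.003,0],"dr":[0,0,0]},{"linear":[0,0.003,0],"dr":[0,0,0]}]'
```

```text
t: 15.4
ee_pos: [648.0, 109.7, 27.0]
tcp_rot: [-0.032, 0.999, -0.0, 0.0]
wrist_force: [0.2, -1.8, -0.4]
grip_width: 0.01
gripper_force: 1.1
t: 15.9
ee_pos: [647.9, 110.9, 27.0]
tcp_rot: [-0.032, 0.999, 0.0, -0.0]
wrist_force: [-0.3, -2.1, 0.3]
grip_width: 0.008
gripper_force: 0.8
```

```bash
python3 -m handwheel '[{"linear":[0,0.001,0],"dr":[0,0,0]},{"linear":[0,0.002,0],"dr":[0,0,0]},{"linear":[0,0.003,0],"dr":[0,0,0]},{"linear":[0,0.004,0],"dr":[0,0,0]},{"linear":[0,0.005,0],"dr":[0,0,0]}]'
python3 -m handwheel '[{"linear":[0,0.001,0],"dr":[0,0,0]},{"linear":[0,0.002,0],"dr":[0,0,0]},{"linear":[0,0.003,0],"dr":[0,0,0]},{"linear":[0,0.003,0],"dr":[0,0,0]},{"linear":[0,0.003,0],"dr":[0,0,0]}]'
python3 -c "
from rig import viewer;import cv2,numpy as np
b=viewer.snapshot('scene')[:,:,::-1][175:255,310:400]
cv2.imwrite('pics/f.png',cv2.resize(b,None,fx=7,fy=7,interpolation=2))"
```

```text
t: 16.4
ee_pos: [647.7, 112.2, 27.0]
tcp_rot: [-0.032, 0.999, -0.0, -0.0]
wrist_force: [-0.6, -9.0, 2.1]
grip_width: 0.003
gripper_force: 4.2
t: 16.9
ee_pos: [647.5, 112.3, 27.1]
tcp_rot: [-0.032, 0.999, -0.001, -0.0]
wrist_force: [-0.5, -12.6, 2.0]
grip_width: 0.011
gripper_force: 6.6
```

View pics/f.png

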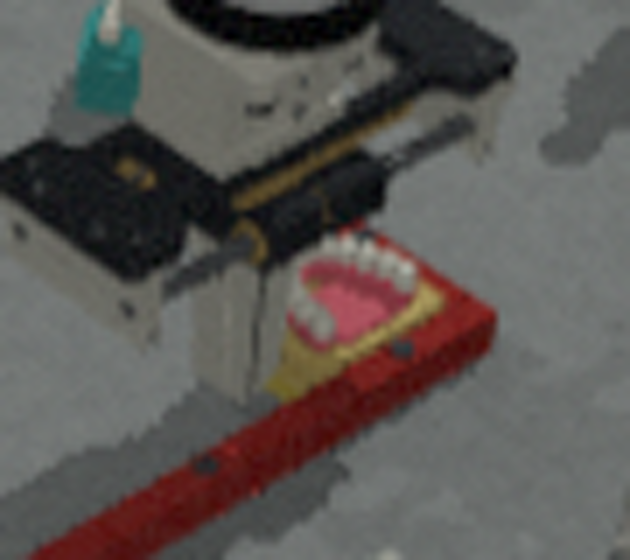

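Cast sits in the corner, pressed onto the end stop with about 12 N. I'll retreat and re-seat the heel with a gentle push on the front, as a check.

```bash
python3 -m handwheel '[{"linear":[0,-0.01,0],"dr":[0,0,0]},{"linear":[0,-0.03,0],"dr":[0,0,0]},{"linear":[0,-0.05,0],"dr":[0,0,0]},{"linear":[0,-0.05,-0.05],"dr":[0,0,0]},{"linear":[0,-0.05,-0.15],"dr":[0,0,0]}]'
python3 -m handwheel '[{"linear":[0,0,-0.1],"dr":[0,0,0]},{"linear":[0.08,0,-0.1],"dr":[0,0,0]},{"linear":[0.16,0,-0.1],"dr":[0,0,0]},{"linear":[0.16,0.1,-0.1],"dr":[0,0,0]},{"linear":[0.16,0.16,-0.1],"dr":[0,0,0]}]'
python3 calc.py 587 156 27 93.5
```

```text
t: 17.45
ee_pos: [647.2, 93.3, 84.9]
tcp_rot: [-0.031, 1.0, 0.0, -0.003]
wrist_force: [1.3, 0.8, 0.4]
grip_width: 0.008
gripper_force: 0.0
t: 17.95
ee_pos: [580.4, 154.8, 127.4]
tcp_rot: [-0.031, 1.0, 0.0, 0.0]
wrist_force: [0.5, 0.3, -0.3]
grip_width: 0.002
gripper_force: 0.0
17.95 [580.4 154.8 127.4] F [ 0.5  0.3 -0.3] w 0.0
linear [-0.0167  0.0018  0.2511] dr [0.0004 0.0001 0.001 ]
```

```bash
python3 -m handwheel '[{"linear":[-0.016,0,0.05],"dr":[0,0,0]},{"linear":[-0.016,0,0.12],"dr":[0,0,0]},{"linear":[-0.016,0,0.18],"dr":[0,0,0]},{"linear":[-0.016,0,0.25],"dr":[0,0,0]},{"linear":[-0.016,0,0.25],"dr":[0,0,0]}]'
python3 -m handwheel '[{"linear":[-0.01,0,0],"dr":[0,0,0]},{"linear":[-0.02,0,0],"dr":[0,0,0]},{"linear":[-0.03,0,0],"dr":[0,0,0]},{"linear":[-0.035,0,0],"dr":[0,0,0]},{"linear":[-0.04,0,0],"dr":[0,0,0]}]'
python3 -m handwheel '[{"linear":[-0.002,0,0],"dr":[0,0,0]},{"linear":[-0.004,0,0],"dr":[0,0,0]},{"linear":[-0.006,0,0],"dr":[0,0,0]},{"linear":[-0.008,0,0],"dr":[0,0,0]},{"linear":[-0.008,0,0],"dr":[0,0,0]}]'
```

```text
t: 18.45
ee_pos: [585.4, 153.6, 23.9]
tcp_rot: [-0.032, 0.999, -0.0, -0.003]
wrist_force: [-0.2, -0.4, -0.4]
grip_width: 0.001
gripper_force: 0.0
t: 18.95
ee_pos: [603.9, 155.3, 27.6]
tcp_rot: [-0.032, 0.999, 0.0, 0.0]
wrist_force: [0.4, 1.1, -0.7]
grip_width: 0.004
gripper_force: 0.0
t: 19.45
ee_pos: [606.7, 155.5, 27.0]
tcp_rot: [-0.032, 0.999, -0.0, 0.0]
wrist_force: [-0.2, -0.5, 0.6]
grip_width: 0.007
gripper_force: 0.0
```

```bash
python3 -m handwheel '[{"linear":[-0.001,0,0],"dr":[0,0,0]},{"linear":[-0.002,0,0],"dr":[0,0,0]},{"linear":[-0.003,0,0],"dr":[0,0,0]},{"linear":[-0.004,0,0],"dr":[0,0,0]},{"linear":[-0.004,0,0],"dr":[0,0,0]}]'
```

```text
t: 19.95
ee_pos: [607.4, 155.6, 27.0]
tcp_rot: [-0.032, 0.999, -0.0, -0.001]
wrist_force: [-6.4, -0.1, 4.0]
grip_width: 0.005
gripper_force: 3.1
```

Contact came exactly where expected (x 607.4), so the heel is flush. Retreating clear and checking.

```bash
python3 -m handwheel '[{"linear":[0.02,0,0],"dr":[0,0,0]},{"linear":[0.05,0,0],"dr":[0,0,0]},{"linear":[0.06,0,-0.1],"dr":[0,0,0]},{"linear":[0.06,0,-0.2],"dr":[0,0,0]},{"linear":[0.06,0,-0.3],"dr":[0,0,0]}]'
python3 -m handwheel '[{"linear":[0,0,-0.1],"dr":[0,0,0]},{"linear":[0.1,0.1,-0.25],"dr":[0,0,0]},{"linear":[0.2,0.2,-0.25],"dr":[0,0,0]},{"linear":[0.3,0.3,-0.25],"dr":[0,0,0]},{"linear":[0.4,0.4,-0.25],"dr":[0,0,0]}]'
python3 -m handwheel '[{"linear":[0.08,0.08,0],"dr":[0,0,0]},{"linear":[0.16,0.16,0],"dr":[0,0,0]},{"linear":[0.24,0.24,0],"dr":[0,0,0]},{"linear":[0.3,0.3,0],"dr":[0,0,0]},{"linear":[0.3,0.3,0],"dr":[0,0,0]}]'
python3 -c "
from rig import viewer;import cv2,numpy as np
a=viewer.snapshot('top')[:,:,::-1][140:265,170:320];b=viewer.snapshot('scene')[:,:,::-1][165:265,290:410]
a=cv2.resize(a,(480,400),interpolation=2);b=cv2.resize(b,(480,400),interpolation=2)
cv2.imwrite('pics/g.png',cv2.resize(np.hstack([a,b]),(800,333)))"
```

```text
t: 20.45
ee_pos: [583.8, 154.0, 148.4]
tcp_rot: [-0.032, 0.999, 0.0, 0.0]
wrist_force: [0.7, -0.5, 0.3]
grip_width: 0.01
gripper_force: 0.0
t: 20.95
ee_pos: [446.4, 275.2, 246.0]
tcp_rot: [-0.031, 1.0, 0.001, 0.001]
wrist_force: [0.2, 1.4, 0.4]
grip_width: 0.006
gripper_force: 0.0
t: 21.45
ee_pos: [317.7, 388.2, 245.2]
tcp_rot: [-0.033, 0.999, 0.0, 0.0]
wrist_force: [0.0, -0.1, 0.4]
grip_width: 0.0
gripper_force: 0.0
```

View pics/g.png

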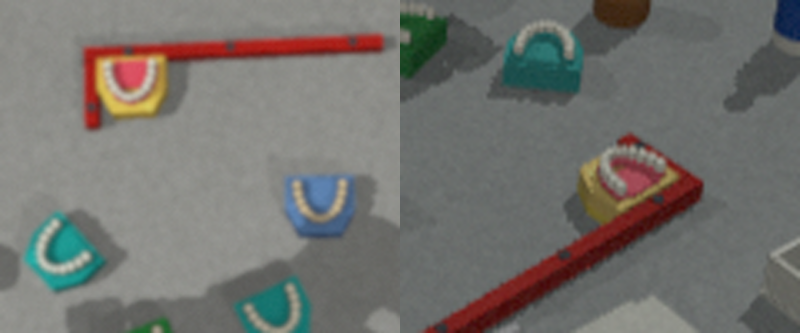

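Both views show the cast seated square in the corner (top view (131,85)), nothing else moved and the hand clear. Handing in.

```bash
python3 -c "
from rig import order;print(order.finish_job())"
```

```text
the job is handed in; nothing more can be done
None
```

The pink-gummed cast sits in the corner of the red stop, back flush to the long fence and side against the end stop by contact force and both camera views, with nothing else visibly moved and the hand clear. The job was handed in at about 21.5 s, and the hand-in returned no verdict.

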